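# Pin the heel stacks, set the dial, start the press

## Robot

A 6-joint arm with a two-finger parallel gripper is mounted at the origin on the work surface. World frame = base frame: x ahead of the robot, y to its left, z up, the work surface at z = 0. Lengths are in m, angles in rad, forces in N, time in s.
With the tool pointing down it reaches from about 0.325 to 1 m from the base axis. Payload 5.1 kg.
Tool frame: the origin (TCP) lies on the mounting face of the last link; the fingertips stand 173 mm ahead of it and the grasp point (between the pads) lies pinch_z ahead of it (pinch_z is the distance from the TCP to the grasp point, in m); z points along the fingers, y is the line along which they close (so a half turn about z gives the same grasp; the last joint's range is limited). The gripper opens to 85 mm and grips with 20 to 120 N. Pads are 22 mm wide; open, the fingers measure 114 mm over their backs; the gripper's body (76 mm by 85 mm) begins 54 mm behind the grasp point. The pads swing forward as they close: fully open they stand 13 mm farther back than shut.
Start: joints at [-1.348, 0.124, 1.65, -0, 1.367, -0.083], TCP at [0.196, -0.62, 0.405] pointing down, gripper open.
Joint ranges: [-2.61, 2.61], [-1.02, 2.33], [0.03, 2.71], [-1.35, 4.49], [0.32, 2.68], [-2.91, 2.91]. Speed limits (rad/s): [2.57, 2.57, 3.14, 3.14, 3.14, 3.14].

## Interface

Orientations are given as a unit quaternion [w, x, y, z].
In Python, from cell import * gives the robot as it stands. The module is installed in compiled form; this text tells all that it offers.
- The arm moves only by the tool jog_arm, never from a script. Its argument "steps" is one flat list of numbers, 4 for each row, row after row: the shift along the tool's x, y, z in m, then the turn about the tool's z in rad. In form: [dx, dy, dz, spin, dx, dy, dz, spin, ...]. A call has 1 to 12 rows; each row shifts and turns the commanded pose from where the row before left it, along the tool's axes as they then stand; what a row does not reach is not made up. A row lasts 1/10 s, in which the tool goes at most 50 mm and 8.59 degrees, less where a joint would pass 70% of its speed; a pose out of reach is approached as far as the arm can. A call with a gripper value outside its range is refused whole. "fingers" is the finger opening in m, from 0 to 0.0854, set as the call begins (left out, the last holds). The fingers move at their own pace and stop on an object; the grip force is fixed at half the most. Time passes only in rows, so rows that do not move let the fingers close. It gives the time, the measured TCP pose, the force, the opening and the grip force at its end, in the units of the state.
- state(): the state, without advancing time (a new reading comes with each control period).
- snapshot(name): name is "side" or "top" or "wrist"; returns a dict with "frame" (400x640x3 uint8, red, green, blue), "fx", "fy", "cx", "cy" (pixels), "dist_coeffs" ([k1, k2, p1, p2, k3] as OpenCV has them; the pictures are not rectified), "rvec" (rotation vector, rad) and "tvec" (3), from world to camera coordinates, as OpenCV has them; the wrist camera has in their place "tool_from_camera" (4x4, takes a point from camera to tool coordinates, whose origin is the TCP and whose axes are the flange's). Camera axes: x right, y down, z forward; pixel columns grow to the right and rows downward; lengths in m; the calibration is good to about 2 mm. A picture is of the moment at which its call begins: read the wrist's pose just before it. There is no depth.
- hand_in(): hands the job in; it is judged then, once.
The state is a dict: "t": time; "qpos": joint angles; "joint_vel": joint speeds; "tau": joint torques, N m; "tool_pos": TCP position; "eef_rot": TCP orientation; "contact_force": force on the tool from outside, world axes, zero at the start; "torque": the same for the moment, N m; "finger_gap": finger opening in m; "finger_force": force on a finger pad.
Only numpy, scipy, OpenCV 4.12 (cv2) and the standard library are available. Lean on these libraries where they do the work, as an engineer would, in place of code of your own. Each camera call takes 0.05 s, during which the arm holds its last target. There are 200 camera calls.

## Task

Lay each loose black top lift squarely on a tan bottom lift of its own in the heel jig, round end the same way as the jig's, and drive a tapered pin from the block down through each two-layer stack into the bored hole below until its collar is fully home, so that the lifts are pulled into line with the jig. Only once every such stack is pinned, turn the small inner knob of the press dial clockwise until its white pointer is on the green mark, without turning the outer ring, then press the green start button and let it go; leave the jar, tin and brush where they are.

Things in the scene. Friction and masses are not known exactly. Their poses are not given: they have to be found in the camera images.
- top0_hole (a point): Black rubber top lift (heel layer), loose, lying flat on the bench; absent in some runs. 54 mm wide (y, flat parallel sides), 58 mm long, 12 mm thick, straight edge 22 mm to -x of the hole, round end 36 mm to +x. A plain hole of 17 mm goes through it; this point is the centre of the hole, half-way up. x towards the round end. Both faces are alike.
- top0_nose (a point): Point of top0 near its round end, half-way up, 34 mm from the hole's centre along the lift's x.
- top1_hole (a point): Black rubber top lift (heel layer), loose, lying flat on the bench; absent in some runs. 54 mm wide (y, flat parallel sides), 58 mm long, 12 mm thick, straight edge 22 mm to -x of the hole, round end 36 mm to +x. A plain hole of 17 mm goes through it; this point is the centre of the hole, half-way up. x towards the round end. Both faces are alike.
- top1_nose (a point): Point of top1 near its round end, half-way up, 34 mm from the hole's centre along the lift's x.
- top2_hole (a point): Black rubber top lift (heel layer), loose, lying flat on the bench; absent in some runs. 54 mm wide (y, flat parallel sides), 58 mm long, 12 mm thick, straight edge 22 mm to -x of the hole, round end 36 mm to +x. A plain hole of 17 mm goes through it; this point is the centre of the hole, half-way up. x towards the round end. Both faces are alike.
- top2_nose (a point): Point of top2 near its round end, half-way up, 34 mm from the hole's centre along the lift's x.
- low0_hole (a point): Tan fibre bottom lift, same shape and size as the black ones (17 mm hole, 54 x 58 x 12 mm), lying loose and a few mm out of line on station 0 of the jig. Always present. Centre of its hole, half-way up. x towards the round end.
- low1_hole (a point): Tan fibre bottom lift, same shape and size as the black ones (17 mm hole, 54 x 58 x 12 mm), lying loose and a few mm out of line on station 1 of the jig. Always present. Centre of its hole, half-way up. x towards the round end.
- low2_hole (a point): Tan fibre bottom lift, same shape and size as the black ones (17 mm hole, 54 x 58 x 12 mm), lying loose and a few mm out of line on station 2 of the jig. Always present. Centre of its hole, half-way up. x towards the round end.
- station0 (a point): Mouth of bored hole 0 (17 mm, going down 36 mm) of the fixed aluminium heel jig, a bed 140 x 310 mm, 36 mm high (55 mm in front of the holes, 85 mm behind), with three holes 95 mm apart along its y. The point is the hole's centre on the bed's upper face; x is the way the lifts' round ends point. With both lifts on, the stack is 24 mm high.
- station1 (a point): Mouth of bored hole 1 (17 mm, going down 36 mm) of the fixed aluminium heel jig, a bed 140 x 310 mm, 36 mm high (55 mm in front of the holes, 85 mm behind), with three holes 95 mm apart along its y. The point is the hole's centre on the bed's upper face; x is the way the lifts' round ends point. With both lifts on, the stack is 24 mm high.
- station2 (a point): Mouth of bored hole 2 (17 mm, going down 36 mm) of the fixed aluminium heel jig, a bed 140 x 310 mm, 36 mm high (55 mm in front of the holes, 85 mm behind), with three holes 95 mm apart along its y. The point is the hole's centre on the bed's upper face; x is the way the lifts' round ends point. With both lifts on, the stack is 24 mm high.
- pin0_grip (a point): Tapered drift pin, 120 g, upright in a hole of the fixed wooden pin block (64 mm high, holes 45 mm apart along its y). Point: centre of its orange grip, 22 x 22 x 30 mm high, sides along x, y. Below: collar 30 mm across, 4 thick, underside 19 mm below the point; slippery 15 mm shank, 32 long; 26 mm taper to a 5 mm tip 77 mm below the point. Fully home the collar rests on the top lift. Pins are alike, some spare.
- pin1_grip (a point): Tapered drift pin, 120 g, upright in a hole of the fixed wooden pin block (64 mm high, holes 45 mm apart along its y). Point: centre of its orange grip, 22 x 22 x 30 mm high, sides along x, y. Below: collar 30 mm across, 4 thick, underside 19 mm below the point; slippery 15 mm shank, 32 long; 26 mm taper to a 5 mm tip 77 mm below the point. Fully home the collar rests on the top lift. Pins are alike, some spare.
- pin2_grip (a point): Tapered drift pin, 120 g, upright in a hole of the fixed wooden pin block (64 mm high, holes 45 mm apart along its y). Point: centre of its orange grip, 22 x 22 x 30 mm high, sides along x, y. Below: collar 30 mm across, 4 thick, underside 19 mm below the point; slippery 15 mm shank, 32 long; 26 mm taper to a 5 mm tip 77 mm below the point. Fully home the collar rests on the top lift. Pins are alike, some spare.
- pin3_grip (a point): Tapered drift pin, 120 g, upright in a hole of the fixed wooden pin block (64 mm high, holes 45 mm apart along its y). Point: centre of its orange grip, 22 x 22 x 30 mm high, sides along x, y. Below: collar 30 mm across, 4 thick, underside 19 mm below the point; slippery 15 mm shank, 32 long; 26 mm taper to a 5 mm tip 77 mm below the point. Fully home the collar rests on the top lift. Pins are alike, some spare.
- inner_grip (a point): Small inner knob of the coaxial dial on top of the fixed grey press controller (box 175 x 130 x 50 mm): a black bar 28 long (x), 13 wide (y), 24 mm high, white pointer line on top towards -x, on a black disc 32 mm across. Point: on the axis, half-way up the bar (12 mm below to 12 above it); the ring's top is 18 mm below it.
- inner (a joint): Inner knob's angle, rad, growing clockwise seen from above, range 0 to 4, stays where left (friction 0.04 N m). The white pointer looks at the green mark on the white scale when this reads 2.2. It starts between 0.2 and 1.0.
- ring_mark (a point): The red line on the upper face of the dial's outer steel ring (64 mm across, 14 mm high), which lies around and under the inner knob and turns easily (0.025 N m); the line is 30 mm from the axis. The ring must stay as it is.
- start_top (a point): Top of the green start button on the controller (28 mm across, in a black housing), 83 mm to -x of the dial; pressed straight down, 6 mm of travel, 5 N, springs back.
- start (a joint): Start button's travel in m, 0 when free, 0.006 when fully down.
- jar: Amber glue jar, 68 mm across, 85 mm high, bystander. Origin at the centre of its underside.
- tin: Flat dark polish tin, 80 mm across, 35 mm high, bystander. Origin at the centre of its underside.
- brush: Flat brush lying to the left of the jig and pin block, bystander.
Not all that is in view belongs to the job. What is shaped like the part that bears pin2_grip but turquoise is not meant. Leave any blue look-alike of the part that bears top0_hole alone.

How it is judged:
On the way, in this order (a step that is already met when the one before it is completed fails the run):
1. every black top lift present lies on a tan lift with a pin fully home through both into the jig, holes in line (((horizontal distance between top0_hole and station0 below 0.0035 m and horizontal distance between top0_hole and low0_hole below 0.0035 m and x of top0_nose in the frame of station0 above 0.025 m and y of top0_nose in the frame of station0 between -0.01 and 0.01 m and z of top0_hole in the frame of station0 between 0.013 and 0.022 m) or (horizontal distance between top0_hole and station1 below 0.0035 m and horizontal distance between top0_hole and low1_hole below 0.0035 m and x of top0_nose in the frame of station1 above 0.025 m and y of top0_nose in the frame of station1 between -0.01 and 0.01 m and z of top0_hole in the frame of station1 between 0.013 and 0.022 m) or (horizontal distance between top0_hole and station2 below 0.0035 m and horizontal distance between top0_hole and low2_hole below 0.0035 m and x of top0_nose in the frame of station2 above 0.025 m and y of top0_nose in the frame of station2 between -0.01 and 0.01 m and z of top0_hole in the frame of station2 between 0.013 and 0.022 m)) and ((horizontal distance between pin0_grip and top0_hole below 0.005 m and distance between pin0_grip and top0_hole below 0.028 m) or (horizontal distance between pin1_grip and top0_hole below 0.005 m and distance between pin1_grip and top0_hole below 0.028 m) or (horizontal distance between pin2_grip and top0_hole below 0.005 m and distance between pin2_grip and top0_hole below 0.028 m) or (horizontal distance between pin3_grip and top0_hole below 0.005 m and distance between pin3_grip and top0_hole below 0.028 m)) and ((horizontal distance between top1_hole and station0 below 0.0035 m and horizontal distance between top1_hole and low0_hole below 0.0035 m and x of top1_nose in the frame of station0 above 0.025 m and y of top1_nose in the frame of station0 between -0.01 and 0.01 m and z of top1_hole in the frame of station0 between 0.013 and 0.022 m) or (horizontal distance between top1_hole and station1 below 0.0035 m and horizontal distance between top1_hole and low1_hole below 0.0035 m and x of top1_nose in the frame of station1 above 0.025 m and y of top1_nose in the frame of station1 between -0.01 and 0.01 m and z of top1_hole in the frame of station1 between 0.013 and 0.022 m) or (horizontal distance between top1_hole and station2 below 0.0035 m and horizontal distance between top1_hole and low2_hole below 0.0035 m and x of top1_nose in the frame of station2 above 0.025 m and y of top1_nose in the frame of station2 between -0.01 and 0.01 m and z of top1_hole in the frame of station2 between 0.013 and 0.022 m)) and ((horizontal distance between pin0_grip and top1_hole below 0.005 m and distance between pin0_grip and top1_hole below 0.028 m) or (horizontal distance between pin1_grip and top1_hole below 0.005 m and distance between pin1_grip and top1_hole below 0.028 m) or (horizontal distance between pin2_grip and top1_hole below 0.005 m and distance between pin2_grip and top1_hole below 0.028 m) or (horizontal distance between pin3_grip and top1_hole below 0.005 m and distance between pin3_grip and top1_hole below 0.028 m)) and ((horizontal distance between top2_hole and station0 below 0.0035 m and horizontal distance between top2_hole and low0_hole below 0.0035 m and x of top2_nose in the frame of station0 above 0.025 m and y of top2_nose in the frame of station0 between -0.01 and 0.01 m and z of top2_hole in the frame of station0 between 0.013 and 0.022 m) or (horizontal distance between top2_hole and station1 below 0.0035 m and horizontal distance between top2_hole and low1_hole below 0.0035 m and x of top2_nose in the frame of station1 above 0.025 m and y of top2_nose in the frame of station1 between -0.01 and 0.01 m and z of top2_hole in the frame of station1 between 0.013 and 0.022 m) or (horizontal distance between top2_hole and station2 below 0.0035 m and horizontal distance between top2_hole and low2_hole below 0.0035 m and x of top2_nose in the frame of station2 above 0.025 m and y of top2_nose in the frame of station2 between -0.01 and 0.01 m and z of top2_hole in the frame of station2 between 0.013 and 0.022 m)) and ((horizontal distance between pin0_grip and top2_hole below 0.005 m and distance between pin0_grip and top2_hole below 0.028 m) or (horizontal distance between pin1_grip and top2_hole below 0.005 m and distance between pin1_grip and top2_hole below 0.028 m) or (horizontal distance between pin2_grip and top2_hole below 0.005 m and distance between pin2_grip and top2_hole below 0.028 m) or (horizontal distance between pin3_grip and top2_hole below 0.005 m and distance between pin3_grip and top2_hole below 0.028 m))), for 0.2 s.
2. the inner knob's pointer is on the green mark (2.2 rad within 0.15) (value of joint inner between 2.05 and 2.35 rad), for 0.2 s.
3. the green start button is pressed down (over 4 mm) (value of joint start above 0.004 m).
At the end, for the whole second after the job is handed in: Each black lift lies on a tan lift in the jig, its hole within 3.5 mm of the tan lift's hole and the bore, nose point within 10 mm of the station's x line, round end to +x, and a pin through it with its collar within 3 mm of the lift; inner knob at 2.2 rad within 0.15 (all of step 1 and all of step 2); the robot touches nothing.
It fails at once if the outer ring of the dial is turned (its red line moves more than 6 mm, 0.2 rad) (distance of ring_mark from where it was at the start of the episode above 0.006 m).
It fails at once if the jar is knocked more than 5 cm away (distance of jar from where it was at the start of the episode above 0.05 m).
It fails at once if the tin is knocked more than 5 cm away (distance of tin from where it was at the start of the episode above 0.05 m).
It fails at once if the brush is knocked more than 5 cm away (distance of brush from where it was at the start of the episode above 0.05 m).
Of top0, top1, top2 only 2 to 3 are there at a start; the rules pass over those that are not, and their reading is None.
At some moment in a run one of top0, top1, top2 may be knocked a few centimetres aside while the robot is not near it.
It also fails if it takes over 210 s, if anything falls off the work surface, if the arm or the gripper's body presses on something with over 40 N, if the wrist force passes 120 N, or if a joint passes its speed limit or range.

## Working session

There is one attempt and no reset: what is moved stays moved. The work goes in short steps, Python scripts to look and compute and a tool call to move; the robot and the scene stay as the last step left them, time stands still between calls to the robot, and variables do not carry over. Pictures are saved under pics/ and viewed, at most 14 in all, crops included, and the job is handed in when it is done.

Besides the shell and the picture viewer there is one more tool, called after ">>>" as name(argument=value, ...), one argument or row to a line, values as JSON. jog_arm: Moves the arm, as the interface text tells. Its arguments: {"type":"object","properties":{"steps":{"type":"array","items":{"type":"number"}},"fingers":{"type":"number"}},"required":["steps"]}

```bash
mkdir -p pics && cat > h.py <<'E'
from cell import *
import numpy as np, cv2, json, pickle
from scipy.spatial.transform import Rotation as R
def snap(name,fn):
    s=state(); d=snapshot(name); d['s']=s
    cv2.imwrite('pics/'+fn+'.png',d['frame'][:,:,::-1]); pickle.dump(d,open('pics/'+fn+'.pkl','wb')); return d
def load(fn): return pickle.load(open('pics/'+fn+'.pkl','rb'))
def cam(d):
    K=np.array([[d['fx'],0,d['cx']],[0,d['fy'],d['cy']],[0,0,1]])
    if 'rvec' in d:
        Rm=cv2.Rodrigues(np.array(d['rvec'],float))[0]; t=np.array(d['tvec'],float).ravel()
    else:
        q=d['s']['eef_rot']; T=np.eye(4);T[:3,:3]=R.from_quat([q[1],q[2],q[3],q[0]]).as_matrix();T[:3,3]=d['s']['tool_pos']
        M=np.linalg.inv(T@np.array(d['tool_from_camera'])); Rm=M[:3,:3];t=M[:3,3]
    return K,np.array(d['dist_coeffs'],float),Rm,t
def px2w(d,pts,z):
    K,D,Rm,t=cam(d); u=cv2.undistortPoints(np.array(pts,float).reshape(-1,1,2),K,D).reshape(-1,2)
    r=np.c_[u,np.ones(len(u))]@Rm; c=-Rm.T@t
    return c+r*((np.broadcast_to(z,len(u))-c[2])/r[:,2])[:,None]
def w2px(d,P):
    K,D,Rm,t=cam(d); return cv2.projectPoints(np.array(P,float).reshape(-1,1,3),cv2.Rodrigues(Rm)[0],t,K,D)[0].reshape(-1,2)
def crop(d,x0,y0,x1,y1,k,fn):
    cv2.imwrite('pics/'+fn+'.png',cv2.resize(d['frame'][y0:y1,x0:x1,::-1],None,fx=k,fy=k,interpolation=cv2.INTER_CUBIC))
E
python3 - <<'E'
from h import *
print(state())
import cell; print([k for k in dir(cell) if not k.startswith('_')])
try: print(pinch_z)
except Exception as e: print(e)
d=snap('top','top0'); crop(d,0,0,640,400,1.25,'top0v')
print(cam(d))
d=snap('side','side0'); crop(d,0,0,640,400,1.25,'side0v')
E
```

```text
{'t': 0.0, 'qpos': array([-1.34756922e+00,  1.24507017e-01,  1.65169877e+00, -1.37631861e-05,
        1.36751177e+00, -8.26278371e-02]), 'joint_vel': array([ 1.22157023e-03, -4.65308086e-04, -5.21751869e-05, -1.53613915e-03,
       -9.06097658e-04, -9.57740278e-04]), 'tau': array([-3.33774287e-04, -4.23615646e+01, -3.65454090e+01, -1.05586653e-04,
        7.09054264e-03,  4.07468406e-06]), 'tool_pos': array([ 0.19561696, -0.61959558,  0.40343676]), 'eef_rot': array([-1.05935024e-03,  9.88328595e-01,  1.52333383e-01, -8.13499577e-05]), 'contact_force': array([-0.01586595,  0.31983   ,  0.57281955]), 'torque': array([0.0060119 , 0.06157827, 0.03136839]), 'finger_force': 0.0, 'finger_gap': 0.08550961260402089}
['PlanningError', 'hand_in', 'pinch_z', 'snapshot', 'state']
0.1547
(array([[449.11940921,   0.        , 316.37551547],
       [  0.        , 449.11940921, 205.69680547],
       [  0.        ,   0.        ,   1.        ]]), array([0.02259708, 0.        , 0.        , 0.        , 0.        ]), array([[-0.00561645, -0.99956536, -0.02894038],
       [-0.98844812,  0.00993265, -0.15123375],
       [ 0.15145547,  0.02775667, -0.98807429]]), array([0.03482187, 0.57033134, 1.14699964]))
```

View pics/top0v.png

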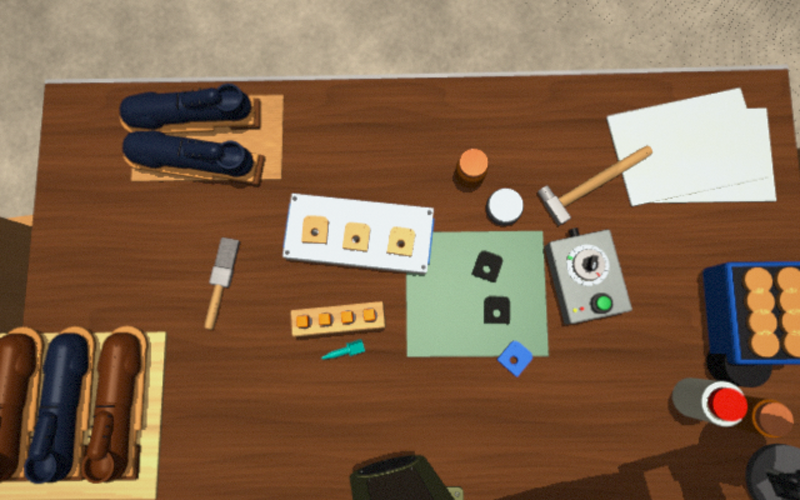

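View pics/side0v.png

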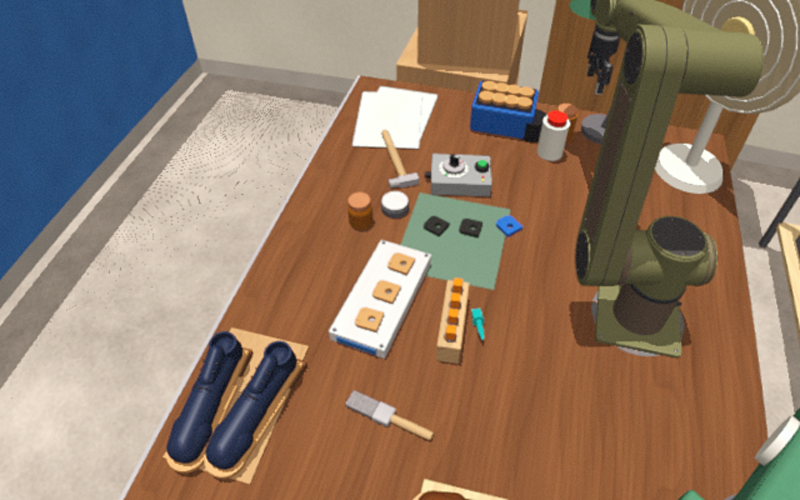

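The top view shows two black lifts at about (487,268) and (497,310). The jig is at (358,235) with tan lifts on it, the pin block at (338,320) and the controller at (590,278). The blue lift and the turquoise pin are decoys. I'll enlarge the work area.

```bash
python3 - <<'E'
from h import *
d=load('top0'); crop(d,222,150,354,270,6,'c1'); crop(d,370,178,506,280,5.8,'c2')
E
```

```text
(no output)
```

View pics/c1.png

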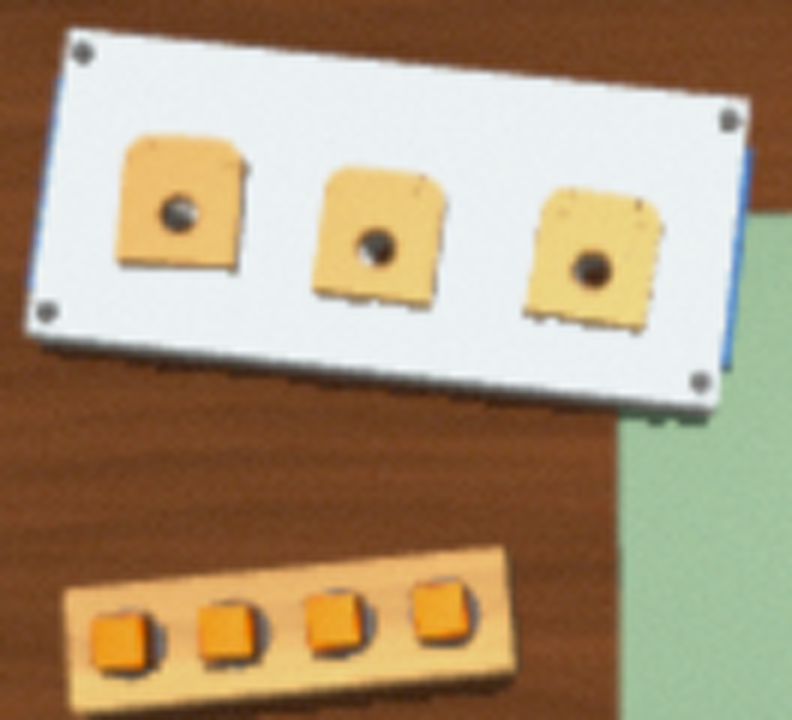

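View pics/c2.png

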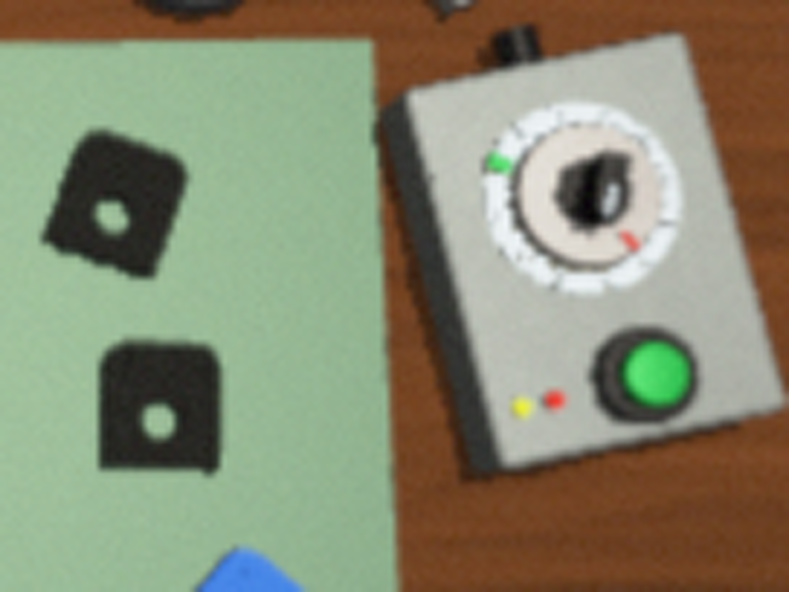

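The crop shows the jig corners at (68,28), (749,98), (715,408) and (25,332). The tan holes are at (179,214), (376,247) and (592,270), and the orange grips sit at about y 610–645. In the second crop the black holes are at (112,216) and (158,422), the button at (657,374), and the knob near (592,193).

```bash
cat > m.py <<'E'
from h import *
np.set_printoptions(precision=4,suppress=True)
d=load('top0')
A=lambda p:np.array(p,float)/6+[222,150]
B=lambda p:np.array(p,float)/5.8+[370,178]
c=px2w(d,A([[68,28],[749,98],[715,408],[25,332]]),.036)[:,:2]
ex=(c[0]-c[3]+c[1]-c[2])/2; ey=(c[0]-c[1]+c[3]-c[2])/2
print('jig',c,np.linalg.norm(ex),np.linalg.norm(ey),'yaw',np.arctan2(ex[1],ex[0]),np.arctan2(-ey[0],ey[1]))
yaw=np.arctan2(-ey[0],ey[1]); X=np.array([np.cos(yaw),np.sin(yaw)]);Y=np.array([-X[1],X[0]])
s1=c.mean(0)-X*.015
print('stations L to R',[s1+Y*k*.095 for k in(1,0,-1)])
print('low holes',px2w(d,A([[179,214],[376,247],[592,270]]),.048))
print('tan front edges',[ (lambda e:np.arctan2(e[0],-e[1]))((lambda p:p[1]-p[0])(px2w(d,A(q),.048))*[-1,1,1]) for q in ([[118,264],[238,268]],[[313,292],[430,307]],[[525,315],[642,329]])])
print('pins',px2w(d,A([[119,639],[225,628],[332,619],[440,608]]),.098))
print('tops',px2w(d,B([[112,216],[158,422]]),.012))
def dirn(a,b):
    p=px2w(d,B([a,b]),.012); e=p[0]-p[1]; return np.arctan2(e[1],e[0])
print('top yaw sides', dirn([75,150],[43,240]),dirn([186,180],[154,278]),dirn([100,360],[100,467]),dirn([219,360],[218,470]))
print('dial ring',px2w(d,B([[583,197]]),.064),'button',px2w(d,B([[657,374]]),.06))
q=px2w(d,B([[405,92],[683,35],[785,408],[502,468]]),.05); print('box',q)
E
python3 m.py
python3 -c "
from h import *
d=load('top0');print(state()['tool_pos'])
print(snapshot('wrist')['tool_from_camera'])"
```

```text
jig [[ 0.7149  0.2565]
 [ 0.6785 -0.0523]
 [ 0.5381 -0.035 ]
 [ 0.5752  0.2727]] 0.14103914782647076 0.31043925516539445 yaw -0.11888514425871768 -0.11879574090563094
stations L to R [array([0.623 , 0.2066]), array([0.6118, 0.1122]), array([0.6005, 0.0179])]
low holes [[0.6258 0.2024 0.048 ]
 [0.6099 0.1144 0.048 ]
 [0.5985 0.0187 0.048 ]]
tan front edges [np.float64(0.04431597573335692), np.float64(0.13906073947576497), np.float64(0.13064980217891378)]
pins [[0.4359 0.2157 0.098 ]
 [0.4401 0.1715 0.098 ]
 [0.4435 0.1269 0.098 ]
 [0.4477 0.082  0.098 ]]
tops [[ 0.5474 -0.1656  0.012 ]
 [ 0.4518 -0.1837  0.012 ]]
top yaw sides -0.3622672247558385 -0.3426514162840489 -0.03006020368872319 -0.046101638861064886
dial ring [[ 0.5472 -0.3661  0.064 ]] button [[ 0.469  -0.3949  0.06  ]]
box [[ 0.5978 -0.2939  0.05  ]
 [ 0.6225 -0.4192  0.05  ]
 [ 0.4544 -0.4528  0.05  ]
 [ 0.4287 -0.3283  0.05  ]]
[ 0.19560057 -0.61963489  0.4035494 ]
[[ 7.74821743e-04 -9.44716498e-01 -3.27887387e-01  8.43812273e-02]
 [ 9.99999559e-01  9.06052209e-04 -2.47466268e-04  2.67857290e-05]
 [ 5.30868557e-04 -3.27887050e-01  9.44716783e-01  3.12130783e-02]
 [ 0.00000000e+00  0.00000000e+00  0.00000000e+00  1.00000000e+00]]
```

Two black lifts are present. I'll use stations 1 and 2, whose tan lifts are nearest to line. First I move above lift A.

>>> jog_arm(
  steps=[0.0393,-0.0272,0,0,0.0393,-0.0272,0,0,0.0393,-0.0272,0,0,0.0393,-0.0272,0,0,0.0393,-0.0272,0.01,0,0.0393,-0.0272,0.01,0,0.0393,-0.0272,0.01,0,0.0393,-0.0272,0.01,0,0.0393,-0.0272,0.01,0,0.0393,-0.0272,0.01,0,0.0393,-0.0272,0.01,0,0.0393,-0.0272,0.01,0],
  fingers=0.0854,
)

```text
t: 1.35
tool_pos: [0.5479, -0.1647, 0.3242]
eef_rot: [0.0, 0.988, 0.152, -0.0]
contact_force: [0.6, -0.9, -0.0]
finger_gap: 0.0854
finger_force: 0.0
```

>>> jog_arm(
  steps=[0,0,0.005,0.132,0,0,0.005,0.132,0,0,0.005,0.132,0,0,0.005,0.132,0,0,0.005,0.132,0,0,0,0],
)

```text
t: 1.95
tool_pos: [0.5467, -0.1664, 0.2985]
eef_rot: [-0.0, 0.984, -0.176, -0.001]
contact_force: [0.1, 0.2, -0.5]
finger_gap: 0.0853
finger_force: 0.0
```

```bash
cat >> h.py <<'E'
def psi(s=None):
    q=(s or state())['eef_rot']; x=R.from_quat([q[1],q[2],q[3],q[0]]).apply([1,0,0]); return np.arctan2(x[1],x[0])
def go(x,y,z,p=None):
    "tool-frame shifts (before any spin) and spin to target"
    s=state(); a=psi(s); D=np.array([x,y,z])-s['tool_pos']; c,n=np.cos(a),np.sin(a)
    sp=0 if p is None else -((p-a+np.pi)%(2*np.pi)-np.pi)
    print('at',np.round(s['tool_pos'],4),'psi %.3f'%a,'-> dx %.4f dy %.4f dz %.4f spin %.3f'%(D[0]*c+D[1]*n,D[0]*n-D[1]*c,-D[2],sp))
E
python3 - <<'E'
from h import *
d=snap('wrist','w1'); go(.5474,-.1656,.28,-.352); print(w2px(d,[[.5474,-.1656,.006],[.4518,-.1837,.006]]))
E
```

```text
at [ 0.5469 -0.1665  0.299 ] psi -0.352 -> dx 0.0002 dy -0.0010 dz 0.0190 spin 0.000
[[316.81369489 193.06395352]
 [367.80167613 273.88571121]]
```

View pics/w1.png

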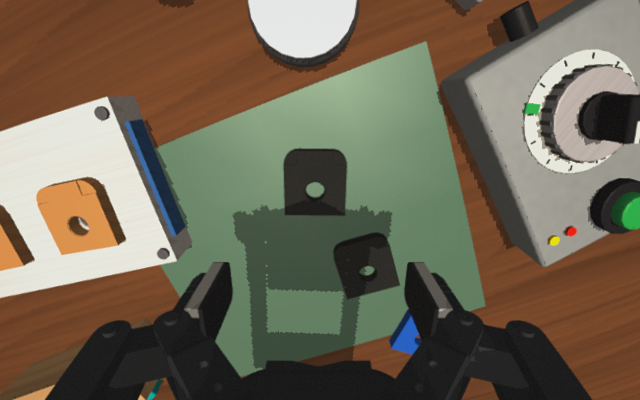

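The wrist view shows lift A square with the gripper, with its hole at (315,189). Lift B's hole is at (367,270). Both are within 2 mm of the estimate.

```bash
python3 - <<'E'
from h import *
d=load('w1'); p=px2w(d,[[315,189],[367,270],[78,224]],[.009,.009,.045]); print(p)
e=px2w(d,[[284,160],[284.5,214],[347,160],[345.5,214]],.012);print([np.arctan2(*(e[i]-e[i+1])[1::-1]) for i in(0,2)])
go(p[0][0],p[0][1],.171,-.352)
E
```

```text
[[ 0.5523547  -0.1657535   0.009     ]
 [ 0.45826006 -0.18438684  0.009     ]
 [ 0.60181447  0.02174298  0.045     ]]
[np.float64(-0.3799146934276477), np.float64(-0.34988728912140654)]
at [ 0.5469 -0.1665  0.299 ] psi -0.352 -> dx 0.0049 dy -0.0026 dz 0.1280 spin 0.000
```

>>> jog_arm(
  steps=[0.003,-0.0025,0.03,0.005,0,0,0.03,0,0,0,0.03,0,0,0,0.02,0,0,0,0.01,0,0,0,0.0075,0,0,0,0,0,0,0,0,0],
)

```text
t: 2.8
tool_pos: [0.5514, -0.1655, 0.1734]
eef_rot: [0.0, 0.984, -0.178, 0.001]
contact_force: [0.6, -0.5, 0.6]
finger_gap: 0.0855
finger_force: 0.0
```

>>> jog_arm(
  steps=[0,0,0,0,0,0,0,0,0,0,0,0,0,0,0,0,0,0,0,0,0,0,0,0,0,0,0,0,0,0,0,0],
  fingers=0.045,
)

```text
t: 3.6
tool_pos: [0.5515, -0.1656, 0.1737]
eef_rot: [0.0, 0.984, -0.179, 0.001]
contact_force: [-0.9, 0.3, 5.9]
finger_gap: 0.0517
finger_force: 63.8
```

>>> jog_arm(
  steps=[0,0,-0.02,0,0,0,-0.03,0,0,0,-0.03,0,0,0,-0.03,0,0,0,-0.03,0,0,0,0,0],
)

```text
t: 4.2
tool_pos: [0.5521, -0.1658, 0.3174]
eef_rot: [0.001, 0.984, -0.179, 0.004]
contact_force: [1.4, -0.0, 0.5]
finger_gap: 0.0521
finger_force: 63.2
```

```bash
python3 - <<'E'
from h import *
d=snap('wrist','w2'); crop(d,140,80,540,380,2,'w2v'); go(.6118,.1122,.31,-.119)
print(w2px(d,[[.6118,.1122,.048]]))
E
```

```text
at [ 0.5514 -0.1655  0.3146] psi -0.359 -> dx -0.0410 dy -0.2812 dz 0.0046 spin -0.240
[[ 13.67225263 247.69635324]]
```

View pics/w2v.png

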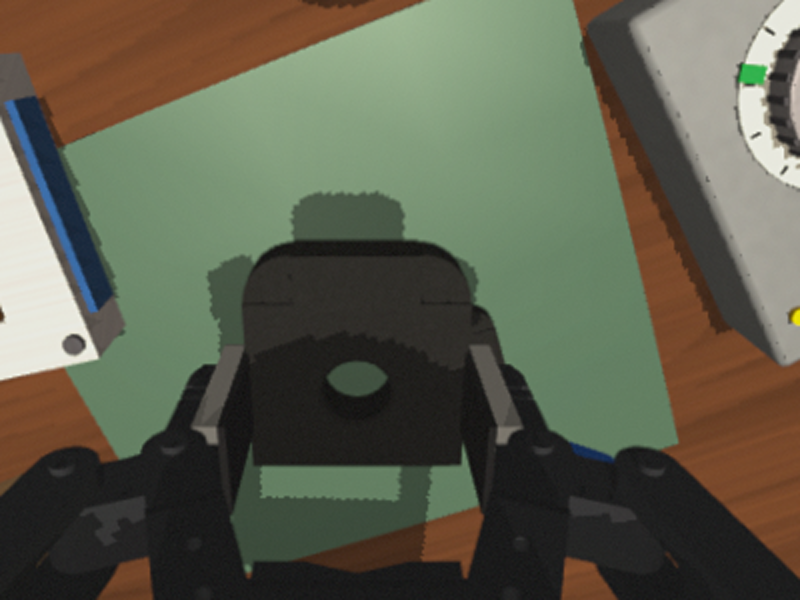

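The lift is held squarely. Its hole rim is at raw (318.5,274.5), so I work out the hole's offset in the tool frame.

```bash
cat >> h.py <<'E'
def px2tool(d,pts,zt):
    K,D,_,_=cam(d); T=np.array(d['tool_from_camera']); u=cv2.undistortPoints(np.array(pts,float).reshape(-1,1,2),K,D).reshape(-1,2)
    r=np.c_[u,np.ones(len(u))]@T[:3,:3].T; c=T[:3,3]; return c+r*((zt-c[2])/r[:,2])[:,None]
E
python3 - <<'E'
from h import *
d=load('w2'); f=lambda p:np.array(p)/2+[140,80]
print(px2tool(d,f([[357,389],[357,465],[357,256],[246,300],[470,300]]),.1615))
E
```

```text
[[ 0.00100793  0.00041151  0.1615    ]
 [-0.02184172  0.0004412   0.1615    ]
 [ 0.03578343  0.0003672   0.1615    ]
 [ 0.02485931 -0.02536758  0.1615    ]
 [ 0.02490659  0.0265937   0.1615    ]]
```

>>> jog_arm(
  steps=[-0.0041,-0.0281,0,-0.024,-0.0041,-0.0281,0,-0.024,-0.0041,-0.0281,0,-0.024,-0.0041,-0.0281,0,-0.024,-0.0041,-0.0281,0,-0.024,-0.0041,-0.0281,0,-0.024,-0.0041,-0.0281,0,-0.024,-0.0041,-0.0281,0,-0.024,-0.0041,-0.0281,0,-0.024,-0.0041,-0.0281,0,-0.024,0,0,0,0],
)

```text
t: 5.35
tool_pos: [0.5799, 0.1189, 0.3096]
eef_rot: [-0.0, 0.998, -0.058, -0.002]
contact_force: [0.6, 0.7, -0.9]
finger_gap: 0.0525
finger_force: 63.2
```

```bash
python3 - <<'E'
from h import *
d=snap('wrist','w3'); crop(d,0,0,640,400,1.25,'w3v'); go(.6118,.1122,.31,-.119)
print(w2px(d,[[.6118,.1122,.048],[.6005,.0179,.048]]))
E
```

```text
at [0.58   0.1176 0.3097] psi -0.117 -> dx 0.0322 dy 0.0017 dz -0.0003 spin 0.002
[[321.90612359 164.75164502]
 [445.47386324 165.67315766]]
```

View pics/w3v.png

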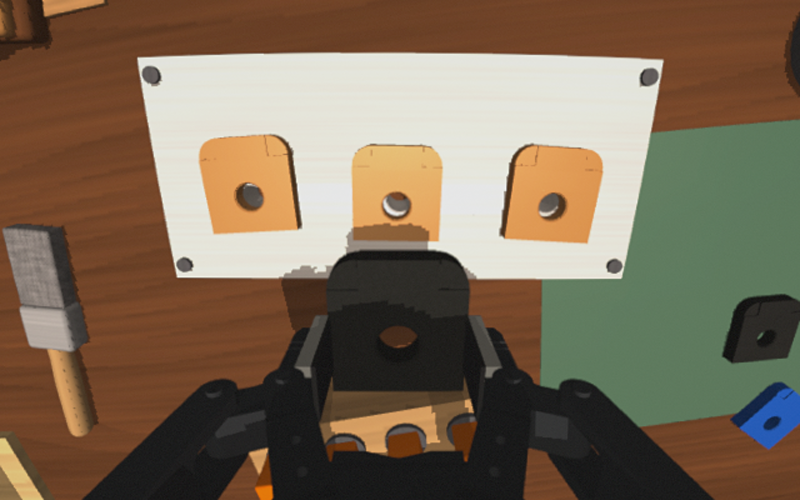

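Lift A is held in front of the jig, whose corners are at (138,58), (663,60), (622,279) and (178,278). The tan holes are at (249,196), (397,205) and (551,206).

```bash
python3 - <<'E'
from h import *
np.set_printoptions(precision=4,suppress=True)
d=load('w3'); f=lambda p:np.array(p)/1.25
c=px2w(d,f([[138,58],[663,60],[622,279],[178,278]]),.036)[:,:2]
ex=(c[0]-c[3]+c[1]-c[2])/2; ey=(c[0]-c[1]+c[3]-c[2])/2
yaw=np.arctan2(-ey[0],ey[1]);X=np.array([np.cos(yaw),np.sin(yaw)]);Y=np.array([-X[1],X[0]]);s1=c.mean(0)-.015*X
print(np.linalg.norm(ex),np.linalg.norm(ey),yaw,[s1+k*.095*Y for k in(1,0,-1)])
print(px2w(d,f([[249,196],[397,205],[551,206]]),.048))
q=px2w(d,f([[354,165],[353,238],[442,165],[439,241]]),.048); print([np.arctan2(*(q[i]-q[i+1])[1::-1]) for i in (0,2)])
E
```

```text
0.14008776653032226 0.3092529946545507 -0.1173856185792157 [array([0.6245, 0.2075]), array([0.6134, 0.1132]), array([0.6022, 0.0188])]
[[0.6288 0.2042 0.048 ]
 [0.6128 0.1154 0.048 ]
 [0.6016 0.0215 0.048 ]]
[np.float64(-0.16454388694010647), np.float64(-0.11798398473290192)]
```

>>> jog_arm(
  steps=[0.0163,0.0004,0,0.001,0.0163,0.0004,0.02,0,0,0,0.02,0,0,0,0.02,0,0,0,0.01,0,0,0,0.01,0,0,0,0.005,0,0,0,0,0,0,0,0,0],
)

```text
t: 6.3
tool_pos: [0.6134, 0.1117, 0.228]
eef_rot: [-0.0, 0.998, -0.06, 0.001]
contact_force: [-0.9, 0.3, -1.3]
finger_gap: 0.052
finger_force: 63.2
```

```bash
python3 - <<'E'
from h import *
go(.6123,.1130,.2222,-.1175); print(state()['contact_force'])
E
```

```text
at [0.6134 0.1117 0.228 ] psi -0.120 -> dx -0.0013 dy -0.0011 dz 0.0058 spin -0.003
[-0.91725476  0.27897107 -1.31231645]
```

>>> jog_arm(
  steps=[-0.001,-0.0008,0.003,-0.002,0,0,0.0025,0,0,0,0,0,0,0,0,0],
)

```text
t: 6.7
tool_pos: [0.6122, 0.1127, 0.2218]
eef_rot: [0.0, 0.998, -0.059, 0.0]
contact_force: [-0.4, -0.9, -0.4]
finger_gap: 0.052
finger_force: 63.2
```

>>> jog_arm(
  steps=[0,0,0,0,0,0,0,0,0,0,0,0,0,0,0,0,0,0,0,0,0,0,-0.01,0,0,0,-0.03,0,0,0,-0.03,0,0,0,-0.03,0],
  fingers=0.0854,
)

```text
t: 7.6
tool_pos: [0.6122, 0.1126, 0.3235]
eef_rot: [-0.0, 0.998, -0.059, 0.0]
contact_force: [-0.2, 0.6, 0.3]
finger_gap: 0.0852
finger_force: 0.0
```

```bash
python3 - <<'E'
from h import *
d=snap('wrist','w4');crop(d,120,80,520,380,2,'w4v')
d=snap('top','top1');print(w2px(d,[[.455,-.184,.006]]))
go(.455,-.184,.31,-.04)
E
```

```text
[[396.97048863 249.66787896]]
at [0.6139 0.1128 0.3286] psi -0.118 -> dx -0.1228 dy 0.3135 dz 0.0186 spin -0.078
```

View pics/w4v.png

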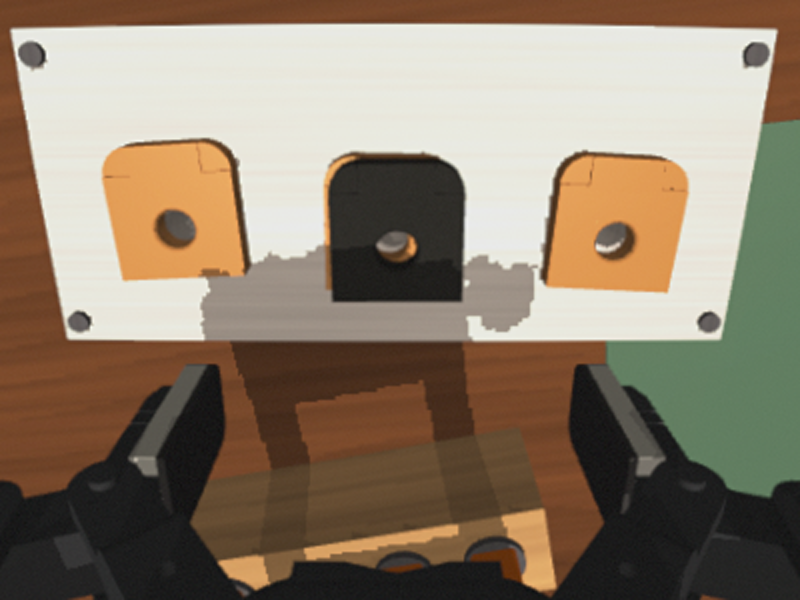

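Lift A sits squarely on the middle tan lift, with the bore visible through it at crop (396,247). I'll locate lift B in the new top view by colour.

```bash
cat >> h.py <<'E'
def dark(d,z,thr=60,roi=None):
    g=d['frame'].max(2).astype(np.uint8); m=(g<thr).astype(np.uint8)
    if roi: k=np.zeros_like(m);x0,y0,x1,y1=roi;k[y0:y1,x0:x1]=1;m*=k
    for c in cv2.findContours(m,cv2.RETR_EXTERNAL,cv2.CHAIN_APPROX_NONE)[0]:
        a=cv2.contourArea(c)
        if a>150:
            (cx,cy),wh,an=cv2.minAreaRect(c); b=cv2.boxPoints(cv2.minAreaRect(c)); print('area',a,'px',(cx,cy),wh,an,'ctr',px2w(d,[[cx,cy]],z)[0],'box',px2w(d,b,z)[:,:2].tolist())
E
python3 - <<'E'
from h import *
np.set_printoptions(precision=4,suppress=True)
for n in('top0','top1'): print(n); dark(load(n),.012,55,(340,185,432,275))
E
```

```text
top0
area 338.5 px (397.0, 248.0) (20.0, 18.0) 90.0 ctr [ 0.4591 -0.1833  0.012 ] box [[0.4859786170261991, -0.16025067145639538], [0.4856261723864141, -0.20814917389134338], [0.4324744572101765, -0.20621080881233605], [0.43274672406136455, -0.15863727454448825]]
area 334.5 px (389.6499938964844, 212.55001831054688) (18.657434463500977, 20.23857307434082) 18.43494987487793 ctr [ 0.5547 -0.1667  0.012 ] box [[0.5369432301182109, -0.13385010547877718], [0.5892777412280408, -0.1525275308455543], [0.5725974882693765, -0.19971921713670876], [0.5205417030362062, -0.180823662181892]]
top1
area 339.5 px (397.0, 248.0) (20.0, 18.0) 90.0 ctr [ 0.4591 -0.1833  0.012 ] box [[0.4859786170261991, -0.16025067145639538], [0.4856261723864141, -0.20814917389134338], [0.4324744572101765, -0.20621080881233605], [0.43274672406136455, -0.15863727454448825]]
```

>>> jog_arm(
  steps=[-0.0122,0.0313,0,-0.008,-0.0122,0.0313,0,-0.008,-0.0122,0.0313,0,-0.008,-0.0122,0.0313,0,-0.008,-0.0122,0.0313,0,-0.008,-0.0122,0.0313,0,-0.008,-0.0122,0.0313,0,-0.008,-0.0122,0.0313,0,-0.008,-0.0122,0.0313,0,-0.008,-0.0122,0.0313,0.02,-0.008,0,0,0,0],
)

```text
t: 8.8
tool_pos: [0.4628, -0.1912, 0.2991]
eef_rot: [-0.001, 1.0, -0.021, -0.002]
contact_force: [-1.1, 0.1, 0.8]
finger_gap: 0.0855
finger_force: 0.0
```

```bash
python3 - <<'E'
from h import *
np.set_printoptions(precision=4,suppress=True)
d=snap('wrist','w5'); dark(d,.012,60,(200,100,460,270)); go(.456,-.184,.1735,-.04)
E
```

```text
area 3613.0 px (310.0, 193.0) (64.0, 60.0) 90.0 ctr [ 0.4647 -0.184   0.012 ] box [[0.49401084751497926, -0.1601745445318658], [0.491910258174877, -0.21065627046588584], [0.4331907124824762, -0.209595321191783], [0.43539292887961145, -0.15534031440787316]]
at [ 0.4637 -0.1902  0.3001] psi -0.042 -> dx -0.0079 dy -0.0059 dz 0.1266 spin -0.002
```

View pics/w5.png

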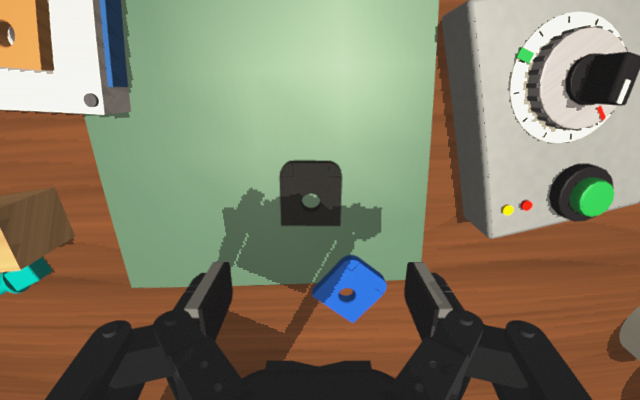

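Lift B is unmoved, with its hole at (311,200), square to the tool and clear of the blue decoy.

>>> jog_arm(
  steps=[-0.0058,-0.0063,0.03,0,0,0,0.03,0,0,0,0.03,0,0,0,0.02,0,0,0,0.01,0,0,0,0.006,0,0,0,0,0,0,0,0,0],
)

```text
t: 9.65
tool_pos: [0.4601, -0.1828, 0.1769]
eef_rot: [0.0, 1.0, -0.019, 0.001]
contact_force: [-0.6, -0.5, 0.8]
finger_gap: 0.0856
finger_force: 0.0
```

>>> jog_arm(
  steps=[0,0,0,0,0,0,0,0,0,0,0,0,0,0,0,0,0,0,0,0,0,0,0,0,0,0,0,0,0,0,0,0],
  fingers=0.045,
)

```text
t: 10.45
tool_pos: [0.4602, -0.1831, 0.1772]
eef_rot: [0.001, 1.0, -0.019, 0.001]
contact_force: [-0.1, 1.6, 5.8]
finger_gap: 0.0516
finger_force: 63.0
```

>>> jog_arm(
  steps=[0,0,-0.02,0,0,0,-0.03,0,0,0,-0.03,0,0,0,-0.03,0,0,0,-0.03,0,0,0,0,0],
)

```text
t: 11.05
tool_pos: [0.4607, -0.1834, 0.3208]
eef_rot: [0.002, 1.0, -0.019, 0.004]
contact_force: [0.2, -0.5, -0.7]
finger_gap: 0.052
finger_force: 62.9
```

```bash
python3 - <<'E'
from h import *
d=snap('wrist','w6'); crop(d,180,150,460,350,2.8,'w6v'); go(.6014,.0184,.31,-.1185)
E
```

```text
at [ 0.46   -0.183   0.3181] psi -0.038 -> dx 0.1336 dy -0.2067 dz 0.0081 spin 0.080
```

View pics/w6v.png

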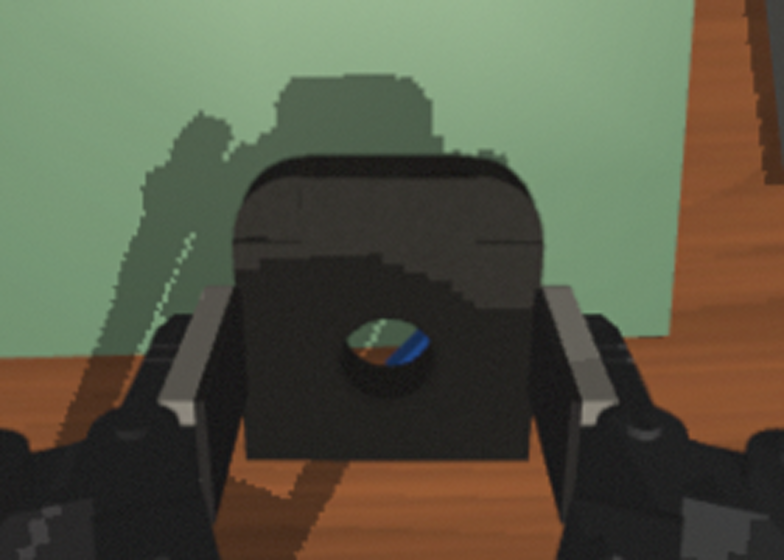

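Lift B is held squarely, with its hole at crop (387,358) and straight edge at y 459.

```bash
python3 - <<'E'
from h import *
d=load('w6'); f=lambda p:np.array(p)/2.8+[180,150]
print(px2tool(d,f([[387,358],[387,459],[387,178],[246,458],[528,458]]),.165))
E
```

```text
[[-3.22427940e-03  1.94846933e-04  1.65000000e-01]
 [-2.56457971e-02  2.16526882e-04  1.65000000e-01]
 [ 3.16789815e-02  1.61403473e-04  1.65000000e-01]
 [-2.55556783e-02 -2.65781440e-02  1.65000000e-01]
 [-2.54945824e-02  2.70066964e-02  1.65000000e-01]]
```

>>> jog_arm(
  steps=[0.0134,-0.0207,0,0,0.0134,-0.0207,0,0,0.0134,-0.0207,0,0,0.0134,-0.0207,0,0,0.0134,-0.0207,0,0,0.0134,-0.0207,0,0,0.0134,-0.0207,0,0,0.0134,-0.0207,0,0,0.0134,-0.0207,0,0,0.0134,-0.0207,0,0.08,0,0,0,0,0,0,0,0],
)

```text
t: 12.3
tool_pos: [0.6007, 0.0193, 0.3135]
eef_rot: [0.0, 0.998, -0.058, -0.002]
contact_force: [0.1, -1.0, -0.7]
finger_gap: 0.0515
finger_force: 62.9
```

```bash
python3 - <<'E'
from h import *
go(.6014,.0184,.226,-.1185)
E
```

```text
at [0.6007 0.0193 0.3135] psi -0.116 -> dx 0.0008 dy 0.0008 dz 0.0875 spin 0.002
```

>>> jog_arm(
  steps=[0.0041,0.0006,0.01,0.002,0,0,0.02,0,0,0,0.02,0,0,0,0.02,0,0,0,0.01,0,0,0,0.004,0,0,0,0,0,0,0,0.003,0,0,0,0,0,0,0,0,0],
)

```text
t: 13.3
tool_pos: [0.6055, 0.0179, 0.2295]
eef_rot: [-0.0, 0.998, -0.06, 0.001]
contact_force: [0.3, -0.6, -0.3]
finger_gap: 0.0514
finger_force: 62.9
```

>>> jog_arm(
  steps=[0,0,0,0,0,0,0,0,0,0,0,0,0,0,0,0,0,0,0,0,0,0,-0.01,0,0,0,-0.03,0,0,0,-0.03,0,0,0,-0.03,0,0,0,0,0],
  fingers=0.0854,
)

```text
t: 14.3
tool_pos: [0.6068, 0.0179, 0.3355]
eef_rot: [0.0, 0.998, -0.06, 0.005]
contact_force: [-0.6, 0.5, 0.8]
finger_gap: 0.0857
finger_force: 0.0
```

```bash
python3 - <<'E'
from h import *
np.set_printoptions(precision=4,suppress=True)
d=snap('wrist','w7'); crop(d,80,80,480,330,2,'w7v'); go(.4477,.082,.31,.09+np.pi/2)
E
```

```text
at [0.6061 0.0179 0.3327] psi -0.120 -> dx -0.1650 dy -0.0446 dz 0.0227 spin -1.781
```

View pics/w7v.png

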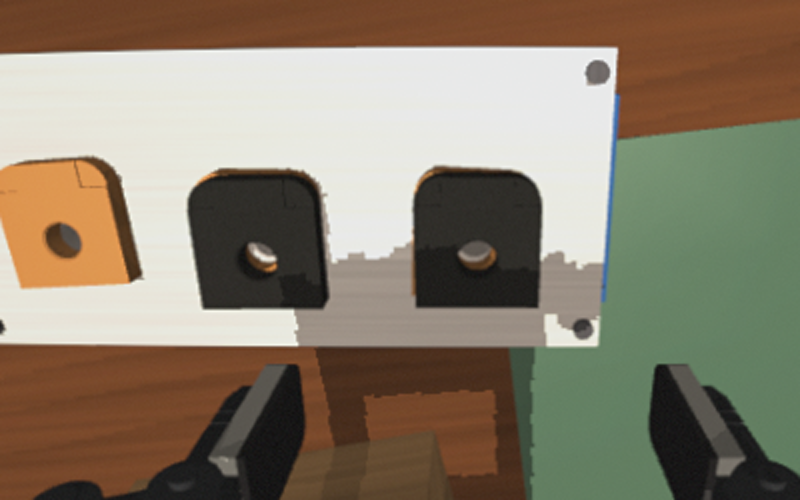

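Both lifts sit squarely on their tan lifts. The hole rims are at crop (261,257) and (476,255). Next come the pins, starting with the rightmost.

>>> jog_arm(
  steps=[-0.0412,-0.0112,0,0,-0.0412,-0.0112,0,0,-0.0412,-0.0112,0,0,-0.0412,-0.0112,0,0,0,0,0,-0.148,0,0,0,-0.148,0,0,0,-0.148,0,0,0,-0.148,0,0,0,-0.148,0,0,0,-0.148,0,0,0,-0.148,0,0,0,-0.148],
  fingers=0.055,
)

```text
t: 15.55
tool_pos: [0.4465, 0.0821, 0.3273]
eef_rot: [-0.001, 0.86, 0.51, -0.001]
contact_force: [0.4, -0.1, 0.1]
finger_gap: 0.0553
finger_force: 0.0
```

>>> jog_arm(
  steps=[0,0,0,-0.148,0,0,0,-0.148,0,0,0,-0.148,0,0,0,-0.148,0,0,0,0],
)

```text
t: 16.05
tool_pos: [0.4465, 0.0821, 0.3275]
eef_rot: [-0.001, 0.677, 0.736, -0.001]
contact_force: [-1.1, 0.1, -0.2]
finger_gap: 0.0553
finger_force: 0.0
```

```bash
python3 - <<'E'
from h import *
np.set_printoptions(precision=4,suppress=True)
d=load('w7'); print('holes',px2w(d,np.array([[261,257],[476,255]])/2+80,.060))
d=snap('wrist','w8'); go(.4477,.082,.248,1.661); 
h=cv2.cvtColor(d['frame'],cv2.COLOR_RGB2HSV); print(w2px(d,[[.4477,.082,.098],[.4435,.1269,.098],[.4401,.1715,.098]]))
m=cv2.inRange(h,(8,210,150),(18,255,255)); n,_,st,ce=cv2.connectedComponentsWithStats(m)
for i in range(1,n):
    if st[i,4]>150: print(st[i],ce[i],px2w(d,[ce[i]],.098))
crop(d,120,0,520,300,2,'w8v')
E
```

```text
holes [[0.6135 0.1095 0.06  ]
 [0.6035 0.0184 0.06  ]]
at [0.4466 0.0822 0.3276] psi 1.653 -> dx -0.0002 dy 0.0011 dz 0.0796 spin -0.008
[[320.7218 222.7054]
 [320.3735 158.8215]
 [321.2281  86.2345]]
[305   0  38  21 319] [320.6583   9.9122] [[0.4361 0.213  0.098 ]]
[306  64  35  37 361] [320.7147  83.1551] [[0.4396 0.1732 0.098 ]]
[308 139  32  33 550] [321.4727 157.7636] [[0.4442 0.1277 0.098 ]]
[309 206  30  27 765] [323.3673 218.9935] [[0.4493 0.0849 0.098 ]]
```

View pics/w8v.png

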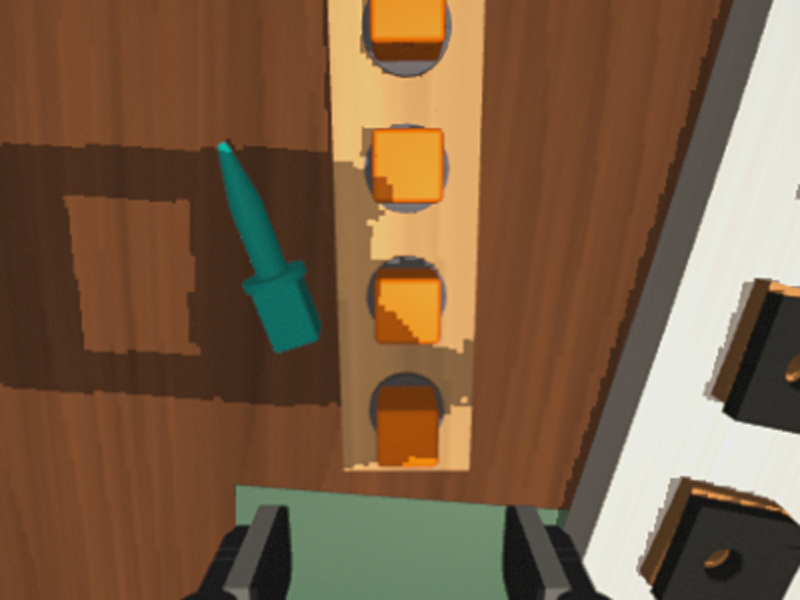

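Four orange pins stand in the block, and the nearest grip's top is centred at crop (408,435). The turquoise decoy lies beside the block, left of the fingers' path. I descend on the rightmost pin and grip it.

>>> jog_arm(
  steps=[0.0016,0.002,0.02,-0.006,0,0,0.02,0,0,0,0.02,0,0,0,0.015,0,0,0,0.0055,0,0,0,0,0,0,0,0,0],
)

```text
t: 16.8
tool_pos: [0.4491, 0.084, 0.2488]
eef_rot: [0.0, 0.675, 0.738, 0.0]
contact_force: [0.4, 0.7, 0.3]
finger_gap: 0.0552
finger_force: 0.0
```

>>> jog_arm(
  steps=[0,0,0,0,0,0,0,0,0,0,0,0,0,0,0,0,0,0,0,0,0,0,0,0,0,0,0,0],
  fingers=0.01,
)

```text
t: 17.5
tool_pos: [0.4494, 0.084, 0.2493]
eef_rot: [0.001, 0.674, 0.739, 0.001]
contact_force: [-1.9, -0.4, 6.3]
finger_gap: 0.0209
finger_force: 60.3
```

>>> jog_arm(
  steps=[0,0,-0.02,0,0,0,-0.03,0,0,0,-0.03,0,0,0,-0.03,0,0,0,0,0,0,0,0,0],
)

```text
t: 18.1
tool_pos: [0.4486, 0.0839, 0.3577]
eef_rot: [-0.0, 0.674, 0.739, -0.0]
contact_force: [0.2, -0.6, -1.9]
finger_gap: 0.0207
finger_force: 60.1
```

```bash
python3 - <<'E'
from h import *
np.set_printoptions(precision=4,suppress=True)
d=load('w4');print('h1',px2w(d,[[396/2+120,247/2+80]],.060))
d=snap('wrist','w9'); crop(d,200,120,480,380,2,'w9v'); go(.602,.0182,.36)
E
```

```text
h1 [[0.6138 0.1124 0.06  ]]
at [0.4483 0.0839 0.3565] psi 1.662 -> dx -0.0794 dy 0.1471 dz -0.0035 spin 0.000
```

>>> jog_arm(
  steps=[-0.0198,0.0368,0,0,-0.0198,0.0368,0,0,-0.0198,0.0368,0,0,-0.02,0.0369,0,0,0,0,0.02,0,0,0,0.02,0,0,0,0,0,0,0,0,0],
)

```text
t: 18.95
tool_pos: [0.602, 0.0183, 0.3158]
eef_rot: [-0.002, 0.674, 0.739, -0.001]
contact_force: [-0.1, 0.1, -1.1]
finger_gap: 0.0208
finger_force: 60.1
```

```bash
python3 - <<'E'
from h import *
go(.602,.0182,.245)
d=snap('wrist','w10'); crop(d,180,120,480,345,2.6,'w10v')
E
```

```text
at [0.602  0.0183 0.3158] psi 1.662 -> dx -0.0001 dy -0.0001 dz 0.0708 spin 0.000
```

View pics/w10v.png

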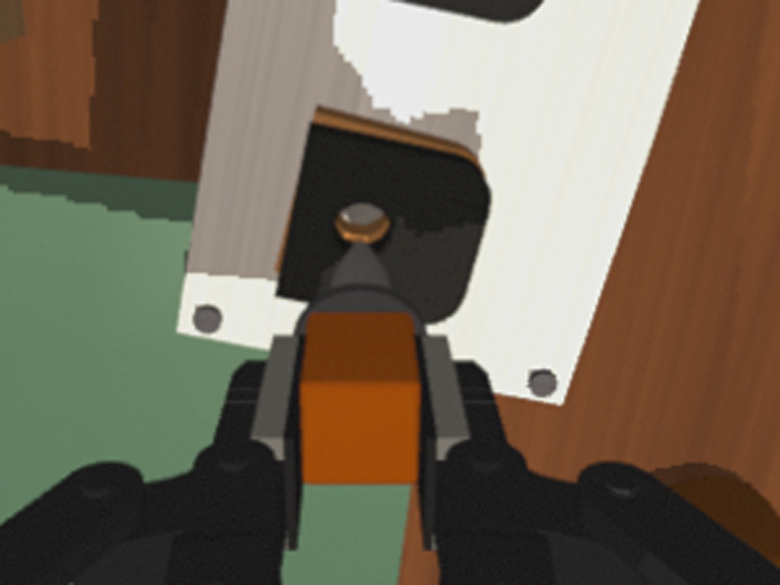

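The pin's tip at crop (360,243) is in line with the hole at (362,224) and just above it. I drive it down.

>>> jog_arm(
  steps=[0,0,0.01,0,0,0,0.01,0,0,0,0.01,0,0,0,0.01,0,0,0,0,0],
)

```text
t: 19.5
tool_pos: [0.6019, 0.0183, 0.2757]
eef_rot: [-0.002, 0.674, 0.739, -0.001]
contact_force: [-0.9, 0.2, -0.4]
finger_gap: 0.0206
finger_force: 60.1
```

>>> jog_arm(
  steps=[0,0,0.008,0,0,0,0.008,0,0,0,0.007,0,0,0,0.004,0,0,0,0.002,0,0,0,0,0,0,0,0,0],
)

```text
t: 20.2
tool_pos: [0.6028, 0.0183, 0.2493]
eef_rot: [-0.0, 0.674, 0.739, -0.0]
contact_force: [-0.7, 0.3, -2.1]
finger_gap: 0.0211
finger_force: 60.2
```

>>> jog_arm(
  steps=[0,0,0.002,0,0,0,0.001,0,0,0,0,0,0,0,0,0],
)

```text
t: 20.6
tool_pos: [0.6029, 0.0182, 0.2463]
eef_rot: [0.0, 0.674, 0.739, 0.0]
contact_force: [0.1, 0.3, -1.4]
finger_gap: 0.0208
finger_force: 60.2
```

>>> jog_arm(
  steps=[0,0,0.001,0,0,0,0.001,0,0,0,0,0,0,0,0,0],
)

```text
t: 21.0
tool_pos: [0.603, 0.0182, 0.2453]
eef_rot: [0.0, 0.674, 0.739, 0.0]
contact_force: [-3.1, 0.4, 4.8]
finger_gap: 0.021
finger_force: 60.9
```

The collar touched at the expected height. I press a touch more, release, and go to the next pin.

>>> jog_arm(
  steps=[0,0,0.001,0,0,0,0,0,0,0,0,0],
)

```text
t: 21.3
tool_pos: [0.603, 0.0182, 0.2453]
eef_rot: [0.0, 0.674, 0.739, -0.0]
contact_force: [-6.1, 0.1, 10.3]
finger_gap: 0.0212
finger_force: 61.7
```

>>> jog_arm(
  steps=[0,0,0,0,0,0,0,0,0,0,0,0,0,0,0,0,0,0,-0.015,0,0,0,-0.03,0,0,0,-0.03,0,0,0,0,0],
  fingers=0.055,
)

```text
t: 22.1
tool_pos: [0.6046, 0.0182, 0.3252]
eef_rot: [0.004, 0.674, 0.739, 0.003]
contact_force: [-0.1, 0.1, 1.0]
finger_gap: 0.055
finger_force: 0.0
```

```bash
python3 - <<'E'
from h import *
go(.4448,.128,.325,1.661)
E
```

```text
at [0.6046 0.0182 0.3252] psi 1.662 -> dx 0.1239 dy -0.1491 dz 0.0002 spin 0.001
```

>>> jog_arm(
  steps=[0.0247,-0.0299,0,0,0.0247,-0.0299,0,0,0.0247,-0.0299,0,0,0.0247,-0.0299,0,0,0.0246,-0.0299,0,0,0,0,0,0,0,0,0,0],
)

```text
t: 22.8
tool_pos: [0.4422, 0.1279, 0.3186]
eef_rot: [0.0, 0.674, 0.739, 0.0]
contact_force: [0.5, -0.3, 0.1]
finger_gap: 0.0553
finger_force: 0.0
```

```bash
python3 - <<'E'
from h import *
go(.4446,.1275,.2485,1.661)
E
```

```text
at [0.4422 0.1279 0.3186] psi 1.663 -> dx -0.0007 dy 0.0024 dz 0.0701 spin 0.002
```

>>> jog_arm(
  steps=[-0.0005,0.0022,0.02,0,0,0,0.02,0,0,0,0.02,0,0,0,0.008,0,0,0,0.002,0,0,0,0,0,0,0,0,0],
)

```text
t: 23.5
tool_pos: [0.4456, 0.1272, 0.2494]
eef_rot: [0.001, 0.674, 0.738, 0.001]
contact_force: [-0.0, 0.1, -0.6]
finger_gap: 0.0548
finger_force: 0.0
```

>>> jog_arm(
  steps=[0,0,0,0,0,0,0,0,0,0,0,0,0,0,0,0,0,0,0,0,0,0,0,0,0,0,0,0],
  fingers=0.01,
)

```text
t: 24.2
tool_pos: [0.4453, 0.1274, 0.2491]
eef_rot: [0.0, 0.674, 0.739, 0.001]
contact_force: [-0.3, -0.5, 6.0]
finger_gap: 0.021
finger_force: 59.8
```

>>> jog_arm(
  steps=[0,0,-0.02,0,0,0,-0.03,0,0,0,-0.03,0,0,0,-0.03,0,0,0,0,0,0,0,0,0],
)

```text
t: 24.8
tool_pos: [0.4447, 0.1272, 0.3577]
eef_rot: [-0.0, 0.674, 0.739, -0.0]
contact_force: [-0.1, 0.1, -1.7]
finger_gap: 0.0211
finger_force: 60.2
```

```bash
python3 - <<'E'
from h import *
go(.613,.1122,.36)
E
```

```text
at [0.4447 0.1272 0.3577] psi 1.662 -> dx -0.0303 dy 0.1663 dz -0.0023 spin 0.000
```

>>> jog_arm(
  steps=[-0.0076,0.0416,0,0,-0.0076,0.0416,0,0,-0.0076,0.0416,0,0,-0.0075,0.0415,0,0,0,0,0.02,0,0,0,0.02,0,0,0,0,0,0,0,0,0],
)

```text
t: 25.6
tool_pos: [0.6125, 0.1122, 0.3156]
eef_rot: [-0.002, 0.674, 0.739, -0.002]
contact_force: [-0.1, 0.8, -1.1]
finger_gap: 0.0209
finger_force: 60.3
```

```bash
python3 - <<'E'
from h import *
go(.613,.1122,.245)
E
```

```text
at [0.6125 0.1122 0.3156] psi 1.662 -> dx -0.0000 dy 0.0005 dz 0.0706 spin 0.000
```

>>> jog_arm(
  steps=[0,0.0003,0.01,0,0,0,0.01,0,0,0,0.01,0,0,0,0.01,0,0,0,0,0],
)

```text
t: 26.1
tool_pos: [0.6127, 0.1122, 0.2758]
eef_rot: [-0.001, 0.674, 0.739, -0.001]
contact_force: [-1.0, -0.6, -1.8]
finger_gap: 0.0209
finger_force: 60.3
```

>>> jog_arm(
  steps=[0,0,0.008,0,0,0,0.008,0,0,0,0.007,0,0,0,0.004,0,0,0,0.003,0,0,0,0,0,0,0,0,0],
)

```text
t: 26.8
tool_pos: [0.6136, 0.1122, 0.2482]
eef_rot: [-0.0, 0.674, 0.739, -0.0]
contact_force: [0.5, 1.1, -0.4]
finger_gap: 0.0209
finger_force: 60.1
```

>>> jog_arm(
  steps=[0,0,0.001,0,0,0,0,0,0,0,0,0],
)

```text
t: 27.1
tool_pos: [0.6136, 0.1122, 0.2473]
eef_rot: [0.0, 0.674, 0.739, 0.0]
contact_force: [-0.0, 1.6, -1.1]
finger_gap: 0.0206
finger_force: 60.2
```

>>> jog_arm(
  steps=[0,0,0.001,0,0,0,0.001,0,0,0,0,0,0,0,0,0],
)

```text
t: 27.5
tool_pos: [0.6136, 0.1122, 0.2452]
eef_rot: [0.0, 0.674, 0.739, -0.0]
contact_force: [-0.1, 0.2, -1.1]
finger_gap: 0.0213
finger_force: 60.3
```

>>> jog_arm(
  steps=[0,0,0.001,0,0,0,0,0,0,0,0,0],
)

```text
t: 27.8
tool_pos: [0.6137, 0.1122, 0.2452]
eef_rot: [0.0, 0.674, 0.739, -0.0]
contact_force: [-3.7, -0.4, 4.9]
finger_gap: 0.0206
finger_force: 61.1
```

The pin is home. I press a touch more, release, and head for the dial.

>>> jog_arm(
  steps=[0,0,0.001,0,0,0,0,0,0,0,0,0],
)

```text
t: 28.1
tool_pos: [0.6138, 0.1122, 0.2451]
eef_rot: [0.0, 0.674, 0.739, -0.0]
contact_force: [-5.7, 0.3, 9.5]
finger_gap: 0.0206
finger_force: 61.8
```

>>> jog_arm(
  steps=[0,0,0,0,0,0,0,0,0,0,0,0,0,0,0,0,0,0,-0.015,0,0,0,-0.03,0,0,0,-0.03,0,0,0,-0.03,0,0,0,0,0],
  fingers=0.055,
)

```text
t: 29.0
tool_pos: [0.6151, 0.1124, 0.3556]
eef_rot: [0.004, 0.674, 0.739, 0.004]
contact_force: [0.7, -0.3, 0.0]
finger_gap: 0.0552
finger_force: 0.0
```

```bash
python3 - <<'E'
from h import *
go(.5485,-.367,.35,2.73)
E
```

```text
at [0.6151 0.1124 0.3556] psi 1.662 -> dx -0.4714 dy -0.1099 dz 0.0056 spin -1.068
```

>>> jog_arm(
  steps=[-0.0429,-0.01,0,0,-0.0429,-0.01,0,0,-0.0429,-0.01,0,0,-0.0429,-0.01,0,0,-0.0429,-0.01,0,0,-0.0429,-0.01,0,0,-0.0429,-0.01,0,0,-0.0429,-0.01,0,0,-0.0429,-0.01,0,0,-0.0429,-0.01,0,0,-0.0424,-0.01,0,0,0,0,0,0],
)

```text
t: 30.2
tool_pos: [0.5455, -0.3716, 0.348]
eef_rot: [0.0, 0.676, 0.737, -0.001]
contact_force: [0.5, 1.4, -0.4]
finger_gap: 0.0551
finger_force: 0.0
```

>>> jog_arm(
  steps=[0,0,0.003,-0.1335,0,0,0.003,-0.1335,0,0,0,-0.1335,0,0,0,-0.1335,0,0,0,-0.1335,0,0,0,-0.1335,0,0,0,-0.1335,0,0,0,-0.1335,0,0,0,0],
)

```text
t: 31.1
tool_pos: [0.5469, -0.3665, 0.342]
eef_rot: [-0.0, 0.204, 0.979, 0.0]
contact_force: [1.2, 0.6, -0.3]
finger_gap: 0.0549
finger_force: 0.0
```

```bash
python3 - <<'E'
from h import *
np.set_printoptions(precision=4,suppress=True)
go(.5485,-.367,.32,2.73)
d=snap('wrist','w11'); t=snap('top','top2')
h=cv2.cvtColor(t['frame'],cv2.COLOR_RGB2HSV)
m=cv2.inRange(h,(8,200,150),(18,255,255)); n,_,st,ce=cv2.connectedComponentsWithStats(m)
for i in range(1,n):
    if st[i,4]>30 and 220<ce[i][0]<360: print(st[i],px2w(t,[ce[i]],[.094 if ce[i][1]<220 else .098]))
im=np.zeros((600,800,3),np.uint8)
a=d['frame'][60:360,160:480,::-1]; im[:,:500]=cv2.resize(a,(500,469))[:, :].copy() if 0 else 0
A=cv2.resize(d['frame'][70:330,180:460,::-1],None,fx=1.9,fy=1.9,interpolation=cv2.INTER_CUBIC); im[:A.shape[0],:A.shape[1]]=A
B=cv2.resize(t['frame'][160:220,255:345,::-1],None,fx=2.9,fy=2.9); im[:B.shape[0],538:538+B.shape[1]]=B[:,:262]
cv2.imwrite('pics/last.png',im); print(A.shape,B.shape)
E
```

```text
at [ 0.5469 -0.3665  0.342 ] psi 2.730 -> dx -0.0017 dy 0.0001 dz 0.0220 spin 0.000
[280 183   8   9  39] [[0.6136 0.1144 0.094 ]]
[237 253   9   9  59] [[0.4347 0.217  0.098 ]]
[255 252   9   8  39] [[0.4378 0.1726 0.098 ]]
(494, 532, 3) (174, 261, 3)
```

View pics/last.png

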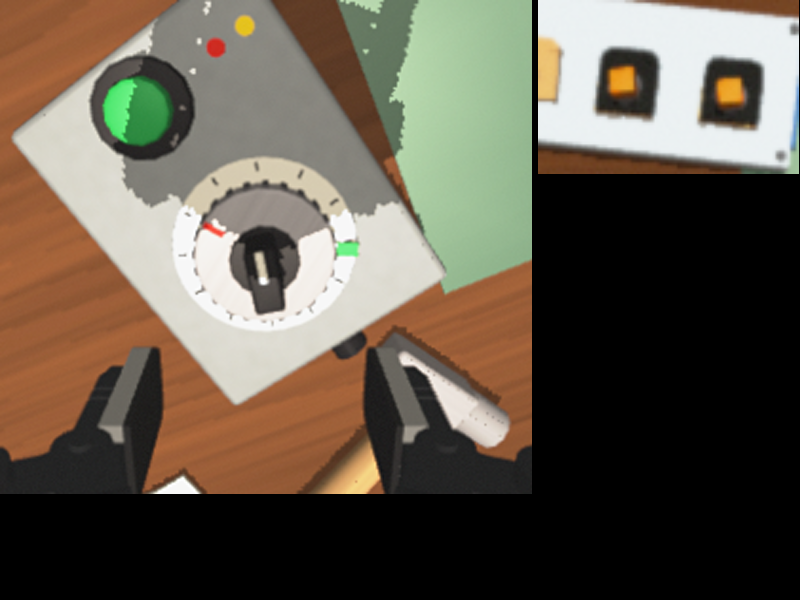

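The inset shows both black lifts with orange pins in the jig. On the dial, the white pointer line runs from crop (264,283) to (257,252), the green mark is at (347,249), and the ring spans x 194–335 and y 184–322.

```bash
python3 - <<'E'
from h import *
np.set_printoptions(precision=4,suppress=True)
d=load('w11'); f=lambda p:np.array(p,float)/1.9+[180,70]
r=px2w(d,f([[194,256],[335,256],[265,184],[265,322]]),.064); print('ring',r, (r[0]+r[1])/2,(r[2]+r[3])/2)
s=px2w(d,f([[172,245],[358,245],[265,157],[265,331]]),.05); print('scale', (s[0]+s[1])/2,(s[2]+s[3])/2)
l=px2w(d,f([[264,283],[257,252]]),.094); e=l[1]-l[0]; print('line',l,np.arctan2(e[1],e[0]))
b=px2w(d,f([[251,258],[254,311],[277,256],[284,309]]),.094); print('bar',b.mean(0),[np.arctan2(*(b[i]-b[i+1])[1::-1]) for i in(0,2)])
g=px2w(d,f([[347,249]]),.05)[0]; c=(s[0]+s[1]+s[2]+s[3])/4; print('green',np.arctan2(*(g-c)[1::-1]))
print('button',px2w(d,f([[138,110]]),.06))
E
```

```text
ring [[ 0.5384 -0.3961  0.064 ]
 [ 0.5637 -0.3381  0.064 ]
 [ 0.521  -0.3538  0.064 ]
 [ 0.5812 -0.3799  0.064 ]] [ 0.5511 -0.3671  0.064 ] [ 0.5511 -0.3669  0.064 ]
scale [ 0.5507 -0.3666  0.05  ] [ 0.5523 -0.3673  0.05  ]
line [[ 0.5515 -0.3677  0.094 ]
 [ 0.5384 -0.365   0.094 ]] 2.937839885983497
bar [ 0.5523 -0.3669  0.094 ] [np.float64(2.777596651148916), np.float64(2.8627392243590797)]
green 1.1305567045585527
button [[ 0.4712 -0.3905  0.06  ]]
```

The knob's bar will square itself to the pads, so the final tool heading fixes its angle. The green mark is at heading 1.14. I descend onto the bar.

>>> jog_arm(
  steps=[-0.0044,0.0014,0.01,-0.075,0,0,0.02,-0.075,0,0,0.02,0,0,0,0.02,0,0,0,0.01,0,0,0,0.007,0,0,0,0,0,0,0,0,0],
  fingers=0.045,
)

```text
t: 32.0
tool_pos: [0.5517, -0.3679, 0.2561]
eef_rot: [0.001, 0.131, 0.991, -0.0]
contact_force: [-0.8, 0.1, -0.8]
finger_gap: 0.0449
finger_force: 0.0
```

```bash
python3 - <<'E'
from h import *
go(.5515,-.367,.252,2.88); print(state()['contact_force'])
E
```

```text
at [ 0.5517 -0.3679  0.2561] psi 2.879 -> dx 0.0005 dy 0.0008 dz 0.0041 spin -0.001
[-0.80592334  0.08219193 -0.84925594]
```

>>> jog_arm(
  steps=[0,0.0004,0.003,0,0,0,0,0,0,0,0,0],
)

```text
t: 32.3
tool_pos: [0.5516, -0.3674, 0.2527]
eef_rot: [0.0, 0.131, 0.991, -0.0]
contact_force: [0.4, -0.3, 0.6]
finger_gap: 0.0449
finger_force: 0.0
```

>>> jog_arm(
  steps=[0,0,0,0,0,0,0,0,0,0,0,0,0,0,0,0,0,0,0,0,0,0,0,0,0,0,0,0],
  fingers=0.005,
)

```text
t: 33.0
tool_pos: [0.5515, -0.3675, 0.2526]
eef_rot: [-0.0, 0.131, 0.991, -0.0]
contact_force: [-2.8, -1.6, 4.1]
finger_gap: 0.0112
finger_force: 61.1
```

```bash
python3 - <<'E'
from h import *
s=state(); print(s['finger_gap'],s['finger_force'],s['contact_force'],s['torque']); go(.5515,-.367,.252,1.14)
E
```

```text
0.011248711791354598 61.09077215194702 [-2.8235035  -1.58073353  4.09862393] [-0.18254998  0.52373306  0.00989296]
at [ 0.5515 -0.3675  0.2526] psi 2.880 -> dx 0.0001 dy 0.0005 dz 0.0006 spin 1.740
```

>>> jog_arm(
  steps=[0,0,0,0.12,0,0,0,0.12,0,0,0,0.12,0,0,0,0.12,0,0,0,0.12,0,0,0,0.12,0,0,0,0],
)

```text
t: 33.7
tool_pos: [0.5515, -0.3675, 0.2526]
eef_rot: [0.0, 0.471, 0.882, -0.0]
contact_force: [-2.4, -1.1, 4.3]
finger_gap: 0.0116
finger_force: 61.2
```

>>> jog_arm(
  steps=[0,0,0,0.12,0,0,0,0.12,0,0,0,0.12,0,0,0,0.12,0,0,0,0.12,0,0,0,0.12,0,0,0,0.12,0,0,0,0.12,0,0,0,0.06,0,0,0,0,0,0,0,0],
)

```text
t: 34.8
tool_pos: [0.5516, -0.3674, 0.2526]
eef_rot: [0.0, 0.841, 0.541, 0.0]
contact_force: [-2.9, -1.7, 4.5]
finger_gap: 0.0113
finger_force: 61.2
```

```bash
python3 - <<'E'
from h import *
s=state(); print(s['finger_gap'],s['contact_force'],s['torque']); go(.5515,-.367,.252,1.14)
E
```

```text
0.01131499873669272 [-2.8721993  -1.65769575  4.45909639] [-0.15168326  0.35913954 -0.04329728]
at [ 0.5516 -0.3674  0.2526] psi 1.142 -> dx 0.0003 dy -0.0003 dz 0.0006 spin 0.002
```

>>> jog_arm(
  steps=[0,0,0,0,0,0,0,0,0,0,0,0,0,0,0,0,0,0,-0.02,0,0,0,-0.03,0,0,0,-0.04,0,0,0,0,0],
  fingers=0.05,
)

```text
t: 35.6
tool_pos: [0.553, -0.3683, 0.3499]
eef_rot: [0.006, 0.842, 0.54, 0.002]
contact_force: [0.3, 0.2, 0.4]
finger_gap: 0.0497
finger_force: 0.0
```

```bash
python3 - <<'E'
from h import *
np.set_printoptions(precision=4,suppress=True)
d=snap('wrist','w12'); im=d['frame']; h=cv2.cvtColor(im,cv2.COLOR_RGB2HSV)
def comps(m,z,lab,amin=10):
    n,_,st,ce=cv2.connectedComponentsWithStats(m)
    for i in range(1,n):
        if st[i,4]>amin: print(lab,st[i],px2w(d,[ce[i]],z)[0])
comps(cv2.inRange(h,(50,120,80),(75,255,255)),.05,'green')
c=w2px(d,[[.5515,-.367,.094]])[0]; print('axis px',c)
y0,x0=int(c[1])-30,int(c[0])-30; m=np.zeros(h.shape[:2],np.uint8); m[y0:y0+60,x0:x0+60]=(im[y0:y0+60,x0:x0+60].min(2)>120)
n,L,st,ce=cv2.connectedComponentsWithStats(m)
for i in range(1,n):
    if st[i,4]>15:
        p=np.argwhere(L==i)[:,::-1]; w=px2w(d,p,.094)[:,:2]; q=w.mean(0); ev=np.linalg.eigh(np.cov((w-q).T))[1][:,1]; print('white',st[i],q,q-[.5515,-.367],np.arctan(ev[1]/ev[0]),'rel',np.arctan2(*(q-[.5515,-.367])[::-1]))
m2=cv2.inRange(h,(0,150,120),(6,255,255))
comps(m2,.064,'red')
go(.4705,-.387,.30)
D=load('w11'); hh=cv2.cvtColor(D['frame'],cv2.COLOR_RGB2HSV); d=D; comps(cv2.inRange(hh,(0,150,120),(6,255,255)),.064,'red0'); comps(cv2.inRange(hh,(50,120,80),(75,255,255)),.06,'green0')
E
```

```text
green [308 144   8  11  71] [ 0.5672 -0.3321  0.05  ]
green [228 241  28  25 505] [ 0.4609 -0.3951  0.05  ]
axis px [311.9001 207.4339]
white [318 177  23  10  95] [ 0.5732 -0.3523] [0.0217 0.0147] -0.5345169818583184 rel 0.596754333739432
white [311 193   3  15  44] [ 0.5541 -0.3616] [0.0026 0.0054] 1.1431693490220194 rel 1.1244045800958302
white [ 281  203   60   34 1180] [ 0.547  -0.3816] [-0.0045 -0.0146] -0.2452095060223186 rel -1.8687196638681247
red [213 212   8   8  49] [ 0.4664 -0.3481  0.064 ]
red [295 216   7  10  29] [ 0.5299 -0.3833  0.064 ]
at [ 0.5525 -0.3679  0.3468] psi 1.140 -> dx -0.0516 dy -0.0665 dz 0.0468 spin 0.000
red0 [289  90   9  10  76] [ 0.4613 -0.3499  0.064 ]
red0 [287 187  11   7  25] [ 0.5298 -0.3833  0.064 ]
green0 [ 234  110   37   37 1036] [ 0.4708 -0.391   0.06  ]
green0 [357 197  11   8  64] [ 0.5637 -0.332   0.06  ]
```

The pointer (1.143) is on the green mark (1.148) and the ring has not moved. I'll triangulate the button top from three views.

```bash
python3 - <<'E'
from h import *
np.set_printoptions(precision=4,suppress=True)
P=[]
for n in('w11','w12','top2'):
    d=load(n); h=cv2.cvtColor(d['frame'],cv2.COLOR_RGB2HSV); m=cv2.inRange(h,(50,120,60),(75,255,255)); 
    k,_,st,ce=cv2.connectedComponentsWithStats(m); i=max([i for i in range(1,k) if n!='top2' or ce[i][0]>440],key=lambda i:st[i,4]); print(n,st[i],[px2w(d,[ce[i]],z)[0] for z in(.05,.065,.08)])
go(.4715,-.389,.30)
E
```

```text
w11 [ 234  110   37   37 1059] [array([ 0.4711, -0.3932,  0.05  ]), array([ 0.471 , -0.3898,  0.065 ]), array([ 0.4708, -0.3863,  0.08  ])]
w12 [228 237  31  30 623] [array([ 0.4629, -0.3936,  0.05  ]), array([ 0.4699, -0.3879,  0.065 ]), array([ 0.477 , -0.3822,  0.08  ])]
top2 [455 205   3   2   4] [array([ 0.5659, -0.3335,  0.05  ]), array([ 0.5636, -0.3293,  0.065 ]), array([ 0.5614, -0.325 ,  0.08  ])]
at [ 0.5525 -0.3679  0.3468] psi 1.140 -> dx -0.0530 dy -0.0647 dz 0.0468 spin 0.000
```

>>> jog_arm(
  steps=[-0.0257,-0.033,0,0,-0.0257,-0.0331,0,0,0,0,0.03,0,0,0,0.03,0,0,0,0.02,0,0,0,0.01,0,0,0,0,0,0,0,0,0],
  fingers=0,
)

```text
t: 36.45
tool_pos: [0.4703, -0.3865, 0.2525]
eef_rot: [0.0, 0.842, 0.54, 0.0]
contact_force: [0.7, -0.3, -0.2]
finger_gap: 0.0001
finger_force: 0.0
```

>>> jog_arm(
  steps=[0,0,0.005,0,0,0,0.005,0,0,0,0.003,0,0,0,0,0,0,0,0,0],
)

```text
t: 36.95
tool_pos: [0.4706, -0.3868, 0.2405]
eef_rot: [0.001, 0.842, 0.54, 0.0]
contact_force: [1.8, -1.9, 4.5]
finger_gap: 0.0001
finger_force: 2.1
```

>>> jog_arm(
  steps=[0,0,0.003,0,0,0,0.001,0,0,0,0,0,0,0,0,0],
)

```text
t: 37.35
tool_pos: [0.4708, -0.387, 0.2392]
eef_rot: [0.001, 0.842, 0.54, 0.0]
contact_force: [-3.7, 3.9, 17.5]
finger_gap: -0.0003
finger_force: 9.1
```

>>> jog_arm(
  steps=[0,0,0.002,0,0,0,0,0,0,0,0,0],
)

```text
t: 37.65
tool_pos: [0.4709, -0.3871, 0.239]
eef_rot: [0.001, 0.842, 0.54, 0.0]
contact_force: [-7.3, 7.2, 27.4]
finger_gap: 0.0003
finger_force: 13.6
```

Something is at a hard stop at about 27 N. I back off in small steps and read the spring force to confirm the travel.

>>> jog_arm(
  steps=[0,0,-0.004,0,0,0,0,0,0,0,0,0],
)

```text
t: 37.95
tool_pos: [0.4706, -0.3869, 0.2394]
eef_rot: [0.001, 0.842, 0.54, 0.0]
contact_force: [0.8, 0.3, 9.6]
finger_gap: 0.0001
finger_force: 4.7
```

>>> jog_arm(
  steps=[0,0,-0.002,0,0,0,0,0,0,0,0,0],
)

```text
t: 38.25
tool_pos: [0.4704, -0.3867, 0.2399]
eef_rot: [0.001, 0.842, 0.54, 0.0]
contact_force: [3.0, -0.8, 4.2]
finger_gap: 0.0001
finger_force: 2.3
```

>>> jog_arm(
  steps=[0,0,-0.002,0,0,0,0,0,0,0,0,0],
)

```text
t: 38.55
tool_pos: [0.47, -0.3864, 0.2411]
eef_rot: [-0.0, 0.842, 0.54, -0.0]
contact_force: [1.5, -2.0, 3.5]
finger_gap: 0.0005
finger_force: 1.9
```

>>> jog_arm(
  steps=[0,0,-0.002,0,0,0,0,0,0,0,0,0],
)

```text
t: 38.85
tool_pos: [0.4698, -0.3862, 0.2428]
eef_rot: [-0.001, 0.842, 0.54, -0.0]
contact_force: [1.1, -0.6, 3.3]
finger_gap: -0.0001
finger_force: 1.4
```

>>> jog_arm(
  steps=[0,0,-0.002,0,0,0,0,0,0,0,0,0],
)

```text
t: 39.15
tool_pos: [0.4697, -0.3861, 0.2447]
eef_rot: [-0.001, 0.842, 0.54, -0.0]
contact_force: [-1.2, -0.2, 2.3]
finger_gap: 0.0002
finger_force: 0.9
```

The force falls linearly over about 6 mm, so the button was fully pressed. I retreat, check once more and hand in.

>>> jog_arm(
  steps=[0,0,-0.01,0,0,0,-0.03,0,0,0,-0.04,0,0,0,-0.03,0,0,0,0,0,0,0,0,0,0,0,0,0],
)

```text
t: 39.85
tool_pos: [0.4696, -0.3859, 0.3534]
eef_rot: [-0.002, 0.842, 0.54, -0.0]
contact_force: [-0.5, 0.4, -0.6]
finger_gap: 0.0002
finger_force: 0.0
```

```bash
python3 - <<'E'
from h import *
np.set_printoptions(precision=4,suppress=True)
t=snap('top','top3'); h=cv2.cvtColor(t['frame'],cv2.COLOR_RGB2HSV)
m=cv2.inRange(h,(8,200,120),(18,255,255)); n,_,st,ce=cv2.connectedComponentsWithStats(m)
print([(st[i],px2w(t,[ce[i]],.094)[0]) for i in range(1,n) if st[i,4]>15 and 260<ce[i][0]<340 and 170<ce[i][1]<215])
dark(t,.060,70,(265,170,345,220)); print(state()['contact_force'])
print(hand_in())
E
```

```text
[(array([279, 183,   9,  10,  50], dtype=int32), array([0.6125, 0.1153, 0.094 ])), (array([317, 187,   8,   9,  29], dtype=int32), array([0.6002, 0.0197, 0.094 ]))]
area 353.0 px (321.4823303222656, 191.2294158935547) (18.94403648376465, 20.938146591186523) 4.39870548248291 ctr [0.6064 0.0163 0.06  ] box [[0.580859305515527, 0.04331157568566199], [0.6366349647547154, 0.03885309713023072], [0.6321426938549999, -0.010914032382285953], [0.5764955048698378, -0.006117853412554022]]
area 355.5 px (285.6341552734375, 187.79269409179688) (18.883790969848633, 21.092424392700195) 6.340191841125488 ctr [0.6167 0.1107 0.06  ] box [[0.5917260725597031, 0.13839303506843295], [0.6479840406770535, 0.13266802854310986], [0.6417644365991826, 0.08288770481706922], [0.5856511582346833, 0.08894832566053626]]
[ 0.4193  0.1105 -0.3365]
the job is handed in; nothing more can be done
None
```

The job is handed in, with no verdict returned: both black lifts are stacked and pinned at stations 1 and 2, the pointer is on the green mark with the ring unmoved, and the start button was pressed fully and released.

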